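# Back off the screw of a pellet press by one turn of its hand wheel

### The job

The pellet is pressed: open the hand-screw press on the bench by exactly one turn, so that the die can come out later. Push the hand wheel steadily round anticlockwise (seen from above) by the upright handle on its rim, with the fingertips or the outside of the fingers and without gripping it, until the handle has gone once round and is back where it started to within a finger's width. Then take the hand away and leave the die and everything else on the bench where they are.

Things in the scene. Friction and masses are not known exactly. Their poses are not given: they have to be found in the camera images.
- press: the press: a grey base plate 180 x 200 mm, two upright steel columns 150 mm apart and a grey crosshead whose top is 174 mm above the bench (column nuts to 192 mm), fixed to the bench. Origin: centre of the base on the bench, on the screw's axis; the columns stand along its y axis. The steel hand wheel lies level on top, at the end of the vertical screw.
- wheel_axis (a point): point on the vertical axis of the hand wheel, level with the top of its rim (about 218 mm above the bench). The wheel is 176 mm across, its round rim 16 mm thick, with three spokes 12 mm thick; the hub in the middle is 44 mm across and its nut stands 6 mm above this point.
- grip: the bright metal upright handle on the wheel's rim, 80 mm from the wheel's axis and at the end of one spoke, about 25 mm in diameter and 46 mm tall, round, free to revolve about its own upright axis. Origin: on the handle's axis at its foot, on top of the rim. Nothing else stands up from the rim.
- wheel (a joint): angle of the hand wheel in rad, growing anticlockwise seen from above; it starts anywhere between about -1.5 and 1.5, and one turn adds 6.283. At 0 the handle lies on the press's -x side. The wheel turns stiffly, needs some 3 N at the handle when turned slowly and 3 N more for each rad/s, and stops and stays where it is left; with each anticlockwise turn the screw, wheel and handle rise 5 mm.
- die: steel pellet die standing loose on the press's platen under the screw foot, 58 mm across at its base, 62 mm tall with its plunger, 0.6 kg. Origin: centre of its underside, 36 mm above the bench. Leave it alone.
- bottle_a: brown reagent bottle with blue cap beside the press, 66 mm across, 150 mm tall; bystander, origin at the centre of its underside; leave it alone
- bottle_b: a second such brown bottle, farther off to one side; bystander, origin at the centre of its underside; leave it alone
- jar: small glass jar with white cap beside the press, 48 mm across, 75 mm tall; bystander, origin at the centre of its underside; leave it alone
- mortar: white ceramic mortar bowl beside the press, 90 mm across, 48 mm tall; bystander, origin at the centre of its underside; leave it alone
- dish: flat aluminium weighing dish beside the press, 80 mm across, 14 mm tall; bystander, origin at the centre of its underside; leave it alone
- beaker: glass beaker, 72 mm across, 95 mm tall; bystander, origin at the centre of its underside; leave it alone
- spatula: thin steel lab spatula 168 mm long, 6 mm thick, lying on the bench, origin under its middle; bystander, leave it alone

How it is judged:
On the way, in this order (a step that is already met when the one before it is completed fails the run):
1. the handle, pushed by the fingers, has left its starting place by at least 90 mm (distance of grip from where it was at the start of the episode above 0.09 m and contact force between the fingers and grip above 0.2 N), for 0.03 s.
2. the handle, pushed by the fingers, has come round to the opposite side of the wheel in the anticlockwise direction (distance of grip from where it was at the start of the episode above 0.15 m and value of joint wheel above 0.9 rad and contact force between the fingers and grip above 0.2 N), for 0.03 s.
At the end, for the whole second after the job is handed in: the wheel has made one turn anticlockwise and rests with its handle within 20 mm of where it started (about 14 degrees either way); the die is within 10 mm and every other loose thing within 30 mm of where it stood (distance of grip from where it was at the start of the episode below 0.02 m and value of joint wheel between 4.4 and 8.2 rad and velocity of joint wheel between -0.05 and 0.05 rad/s and distance of die from where it was at the start of the episode below 0.01 m and distance of each of bottle_a, bottle_b, jar, mortar, dish, beaker, spatula from where it was at the start of the episode below 0.03 m); the robot touches nothing.
It fails at once if a loose thing on the bench is moved by more than 30 mm (distance of any of bottle_a, bottle_b, jar, mortar, dish, beaker, spatula from where it was at the start of the episode above 0.03 m).
It fails at once if the die is moved by more than 10 mm (distance of die from where it was at the start of the episode above 0.01 m).
It fails at once if the handle is gripped or struck instead of pushed (more than 30 N on it) (contact force between the fingers and grip above 30 N).
It also fails if it takes over 58 s, if anything falls off the work surface, if the arm or the gripper's body presses on something with over 40 N, if the wrist force passes 120 N, or if a joint passes its speed limit or range.

### The arm

A 6-joint arm with a two-finger parallel gripper is mounted at the origin on the work surface. World frame = base frame: x ahead of the robot, y to its left, z up, the work surface at z = 0. Lengths are in m, angles in rad, forces in N, time in s.
With the tool pointing down it reaches from about 0.375 to 0.975 m from the base axis. Payload 3.8 kg.
Tool frame: the origin (TCP) lies between the finger pads; the fingertips stand 17 mm ahead of it and the grasp point (between the pads) lies 2 mm behind it; z points along the fingers, y is the line along which they close (so a half turn about z gives the same grasp; the last joint's range is limited). The gripper opens to 85 mm and grips with 20 to 120 N. Pads are 22 mm wide; open, the fingers measure 114 mm over their backs; the gripper's body (76 mm by 85 mm) begins 54 mm behind the grasp point. The pads swing forward as they close: fully open they stand 13 mm farther back than shut.
Start: joints at [1.068, 0.264, 1.604, -0, 1.274, -0.037], TCP at [0.303, 0.603, 0.248] pointing down, gripper open.
Joint ranges: [-2.63, 2.63], [-0.94, 2.18], [0.31, 2.57], [-1.31, 4.45], [0, 2.66], [-2.55, 2.55]. Speed limits (rad/s): [2.57, 2.57, 3.14, 3.14, 3.14, 3.14].

### API

Orientations are given as a rotation vector (axis times angle).
In Python, from workcell import bot gives the robot as it stands.
- The arm moves only by the tool play_rows, never from a script. Its argument "steps" is one flat list of numbers, 4 for each row, row after row: the shift along the tool's x, y, z in m, then the turn about the tool's z in rad. A call has 1 to 10 rows; each row is the pose to reach, as a shift and turn from the pose commanded when the call began, along the tool's axes at that moment; what a row does not reach only later rows make up. A row lasts 1/8 s, in which the tool goes at most 62.5 mm and 10.7 degrees, less where a joint would pass 70% of its speed; a pose out of reach is approached as far as the arm can. A call with a gripper value outside its range is refused whole. "jaw" is the closure in counts, from 0 (fully open) to 255 (shut), set as the call begins (left out, the last holds). The fingers move at their own pace and stop on an object; "grip_force" is the grip in N (left out, the last holds). Time passes only in rows, so rows that repeat a pose let the fingers close. It gives the time, the measured TCP pose, the force, the opening and the grip force at its end, in the units of the state.
- bot.read_state(): the state, without advancing time (a new reading comes with each control period).
- bot.read_camera(name): name is "side" or "top"; returns a dict with "pixels" (400x640x3 uint8, blue, green, red), "mtx" (3x3 intrinsics, pixels), "dist" ([k1, k2, p1, p2, k3] as OpenCV has them; the pictures are not rectified), "R" (3x3) and "t" (3): a world point X has camera coordinates R X + t. Camera axes: x right, y down, z forward; pixel columns grow to the right and rows downward; lengths in m; the calibration is good to about 2 mm. A picture is of the moment at which its call begins. There is no depth.
- bot.finish_job(): hands the job in; it is judged then, once.
The state is a dict: "time": time; "q": joint angles; "joint_vel": joint speeds; "joint_torque": joint torques, N m; "tool_pos": TCP position; "tcp_rot": TCP orientation; "wrist_force": force on the tool from outside, world axes, zero at the start; "torque": the same for the moment, N m; "width": opening from 0.0 (shut) to 1.0 (fully open); "grip_force": force on a finger pad.
Only numpy, scipy, OpenCV 4.12 (cv2) and the standard library are available. Lean on these libraries where they do the work, as an engineer would, in place of code of your own. Each camera call takes 0.05 s, during which the arm holds its last target. There are 200 camera calls.

## Working session

There is one attempt and no reset: what is moved stays moved. The work goes in short steps, Python scripts to look and compute and a tool call to move; the robot and the scene stay as the last step left them, time stands still between calls to the robot, and variables do not carry over. Pictures are saved under pics/ and viewed, at most 10 in all, crops included, and the job is handed in when it is done.

Besides the shell and the picture viewer there is one more tool, called after "Call:" as name(argument=value, ...) on one line, values as JSON. play_rows: Moves the arm, as the interface text tells. Its arguments: {"type":"object","properties":{"steps":{"type":"array"},"jaw":{"type":"number"},"grip_force":{"type":"number"}},"required":["steps"]}

```bash
mkdir -p pics; ls
python3 - <<'E'
from workcell import bot
import cv2
for n in("top","side"):
    c=bot.read_camera(n); cv2.imwrite(f"pics/{n}0.png",c["pixels"])
    print(n,c["mtx"],c["dist"],c["R"],c["t"])
print(bot.read_state())
E
```

```text
pics
top [[517.18608548   0.         321.1131579 ]
 [  0.         517.18608548 193.96828706]
 [  0.           0.           1.        ]] [-0.11771685  0.          0.          0.          0.        ] [[ 0.00586273 -0.99995657 -0.00724418]
 [-0.99007566 -0.00478728 -0.1404538 ]
 [ 0.14041302  0.00799573 -0.99006073]] [-0.02220228  0.54537795  1.55038777]
side [[395.67222483   0.         323.80310063]
 [  0.         395.67222483 200.03246728]
 [  0.           0.           1.        ]] [-0.05142938  0.          0.          0.          0.        ] [[ 0.68853261 -0.72512333 -0.01090865]
 [-0.53292577 -0.49571726 -0.68575107]
 [ 0.49184649  0.47797547 -0.72775441]] [-0.37590752  0.34860166  1.14972981]
{'time': 0.1, 'q': array([ 1.06811589e+00,  2.64694628e-01,  1.60523930e+00,  4.00509728e-06,
        1.27369860e+00, -3.69374232e-02]), 'joint_vel': array([-1.77764841e-05,  2.32477872e-04, -2.80494844e-03,  2.61337802e-03,
        1.04624140e-03, -1.09858435e-03]), 'joint_torque': array([ 1.06068783e-03, -5.16708004e+01, -3.68591022e+01,  1.46586553e-04,
        6.34959593e-03,  1.52408842e-05]), 'tool_pos': array([0.30285536, 0.60254483, 0.24707415]), 'tcp_rot': array([-0.72486821, -3.05625944,  0.00308616]), 'wrist_force': array([ 0.69411697, -0.26167543, -0.20368742]), 'torque': array([ 0.00384431, -0.017942  , -0.00149716]), 'grip_force': 0.0, 'width': 0.9960933654023615}
```

View pics/top0.png

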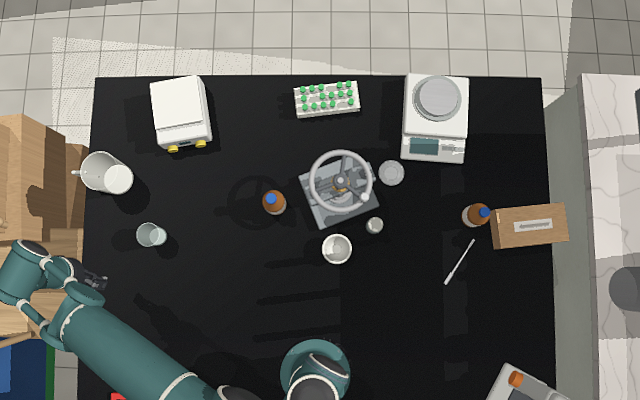

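View pics/side0.png

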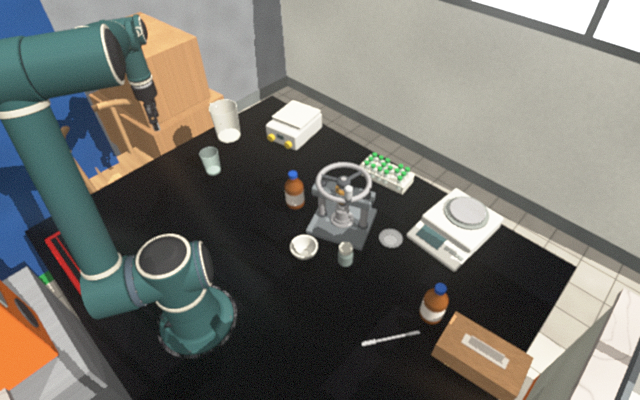

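Run:
```python
import cv2,numpy as np
a=cv2.imread("pics/top0.png")[135:235,290:390]; b=cv2.imread("pics/side0.png")[150:250,300:400]
cv2.imwrite("pics/crop0.png",np.hstack([cv2.resize(x,(400,400),interpolation=cv2.INTER_CUBIC) for x in(a,b)]))
```

```text
(no output)
```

View pics/crop0.png

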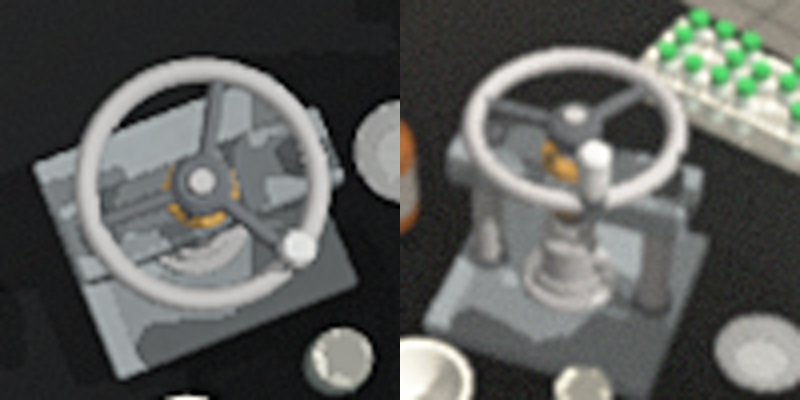

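```bash
cat > h.py <<'E'
import cv2,numpy as np
from workcell import bot
def ray(c,p,z):
    u=cv2.undistortPoints(np.array([[p]],float),c["mtx"],np.array(c["dist"]))[0,0]
    R=np.array(c["R"]);C=-R.T@c["t"];d=R.T@np.array([*u,1]);return C+d*(z-C[2])/d[2]
E
python3 - <<'E'
from h import *
t=bot.read_camera("top");s=bot.read_camera("side")
print("hub",ray(t,(340.75,180),.224),ray(s,(343.75,178.75),.224))
print("grip",ray(t,(365,196.75),.264),ray(s,(349.25,188.25),.264))
c=ray(t,(340.9,180.6),.215);print("ring",c)
for n,p,z in(("bottleA",(274,199),.15),("jar",(375,223),.075),("mortar",(337,246),.048),("dish",(391,173),.014),("beaker",(151,233),.09),("tray",(326,98),.05),("balance",(437,98),.09)):print(n,ray(t,p,z))
E
```

```text
hub [ 0.55779882 -0.0739686   0.224     ] [ 0.55984271 -0.07544213  0.224     ]
grip [ 0.50666426 -0.13657451  0.264     ] [ 0.50881319 -0.14043958  0.264     ]
ring [ 0.55766244 -0.07465202  0.215     ]
bottleA [0.51450426 0.11423419 0.15      ]
jar [ 0.45371215 -0.18064816  0.075     ]
mortar [ 0.38599431 -0.06816539  0.048     ]
dish [ 0.61655444 -0.23828659  0.014     ]
beaker [0.41793676 0.48785363 0.09      ]
tray [ 0.84873961 -0.03295824  0.05      ]
balance [ 0.83829402 -0.37471968  0.09      ]
```

Call:
play_rows(steps=[-0.01,-0.012,-0.03,-0.047,-0.034,-0.039,-0.06,-0.094,-0.068,-0.078,-0.083,-0.14,-0.105,-0.12,-0.083,-0.187,-0.14,-0.16,-0.083,-0.234,-0.175,-0.2,-0.083,-0.28,-0.21,-0.24,-0.083,-0.327,-0.245,-0.28,-0.083,-0.374,-0.28,-0.32,-0.083,-0.42,-0.315,-0.36,-0.083,-0.466], jaw=255, grip_force=20)

```text
time: 1.45
tool_pos: [0.4229, 0.1383, 0.3313]
tcp_rot: [-0.003, 3.141, 0.0]
wrist_force: [1.6, -0.5, -0.4]
width: -0.002
grip_force: 0.0
```

Call:
play_rows(steps=[-0.012,-0.049,0,0,-0.025,-0.098,0,0,-0.037,-0.146,0,0,-0.049,-0.195,0,0,-0.061,-0.244,0,0,-0.061,-0.244,0.02,0,-0.061,-0.244,0.03,0,-0.061,-0.244,0.03,0])

```text
time: 2.45
tool_pos: [0.4828, -0.1026, 0.2995]
tcp_rot: [0.003, -3.138, -0.002]
wrist_force: [-0.5, 0.3, 0.9]
width: -0.003
grip_force: 0.0
```

Run:
```python
from h import *
t=bot.read_camera("top")["pixels"];s=bot.read_camera("side")["pixels"]
a=t[135:235,290:390]; b=s[150:250,300:400]
cv2.imwrite("pics/crop1.png",np.hstack([cv2.resize(x,(400,400),interpolation=cv2.INTER_CUBIC) for x in(a,b)]))
x=bot.read_state();print(x["q"],x["tool_pos"],x["time"])
```

```text
[-2.59893284e-01 -1.12269983e-01  1.90969852e+00  2.10287905e-04
  1.34434713e+00 -1.83283354e+00] [ 0.48381171 -0.10281367  0.30128892] 2.55
```

View pics/crop1.png

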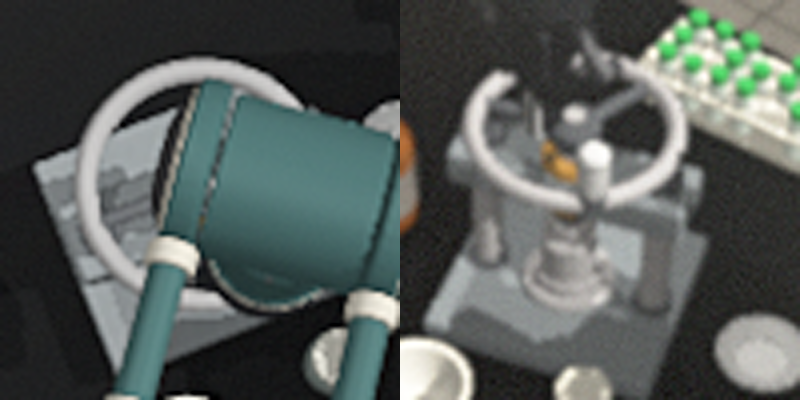

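Call:
play_rows(steps=[0,0,0.01,0,0,0,0.02,0,0,0,0.03,0,0,0,0.04,0,0,0,0.05,0,0,0,0.05,0])

```text
time: 3.3
tool_pos: [0.4832, -0.1039, 0.2499]
tcp_rot: [0.0, -3.139, -0.001]
wrist_force: [0.4, 1.0, -1.1]
width: -0.001
grip_force: 0.0
```

Run:
```python
import numpy as np
A=np.array([.558,-.0745]);P=lambda d:np.round(A+.08*np.array([np.cos(np.radians(d)),np.sin(np.radians(d))]),3)
for k in range(10):
    p0=P(-158+36*k); r=[]
    for i in range(1,11):
        d=P(-158+36*k+3.6*i)-p0; r+=[f"{-d[0]:.3f},{d[1]:.3f},0,0"]
    print(k,p0,", ".join(r))
```

```text
0 [ 0.484 -0.104] -0.002,-0.005,0,0, -0.004,-0.010,0,0, -0.007,-0.014,0,0, -0.010,-0.018,0,0, -0.013,-0.022,0,0, -0.016,-0.026,0,0, -0.020,-0.029,0,0, -0.023,-0.032,0,0, -0.027,-0.036,0,0, -0.032,-0.038,0,0
1 [ 0.516 -0.142] -0.004,-0.003,0,0, -0.008,-0.005,0,0, -0.013,-0.007,0,0, -0.018,-0.009,0,0, -0.023,-0.010,0,0, -0.028,-0.011,0,0, -0.033,-0.012,0,0, -0.038,-0.012,0,0, -0.043,-0.012,0,0, -0.048,-0.012,0,0
2 [ 0.564 -0.154] -0.005,0.000,0,0, -0.010,0.001,0,0, -0.014,0.002,0,0, -0.019,0.004,0,0, -0.024,0.005,0,0, -0.029,0.007,0,0, -0.033,0.010,0,0, -0.037,0.012,0,0, -0.041,0.015,0,0, -0.045,0.018,0,0
3 [ 0.609 -0.136] -0.004,0.004,0,0, -0.008,0.007,0,0, -0.011,0.011,0,0, -0.014,0.015,0,0, -0.017,0.019,0,0, -0.019,0.023,0,0, -0.022,0.028,0,0, -0.024,0.033,0,0, -0.025,0.037,0,0, -0.027,0.042,0,0
4 [ 0.636 -0.094] -0.001,0.005,0,0, -0.001,0.010,0,0, -0.002,0.015,0,0, -0.002,0.020,0,0, -0.002,0.025,0,0, -0.001,0.030,0,0, -0.000,0.035,0,0, 0.001,0.040,0,0, 0.002,0.045,0,0, 0.004,0.049,0,0
5 [ 0.632 -0.045] 0.002,0.005,0,0, 0.004,0.010,0,0, 0.007,0.014,0,0, 0.010,0.018,0,0, 0.013,0.022,
[... 167 characters left out ...]
09,0,0, 0.023,0.010,0,0, 0.028,0.011,0,0, 0.033,0.012,0,0, 0.038,0.012,0,0, 0.043,0.012,0,0, 0.048,0.012,0,0
7 [0.552 0.005] 0.005,0.000,0,0, 0.010,-0.001,0,0, 0.014,-0.002,0,0, 0.019,-0.004,0,0, 0.024,-0.005,0,0, 0.029,-0.007,0,0, 0.033,-0.010,0,0, 0.037,-0.012,0,0, 0.041,-0.015,0,0, 0.045,-0.018,0,0
8 [ 0.507 -0.013] 0.004,-0.004,0,0, 0.008,-0.007,0,0, 0.011,-0.011,0,0, 0.014,-0.015,0,0, 0.017,-0.019,0,0, 0.019,-0.023,0,0, 0.022,-0.028,0,0, 0.024,-0.033,0,0, 0.025,-0.037,0,0, 0.027,-0.042,0,0
9 [ 0.48  -0.055] 0.001,-0.005,0,0, 0.001,-0.010,0,0, 0.002,-0.015,0,0, 0.002,-0.020,0,0, 0.002,-0.025,0,0, 0.001,-0.030,0,0, -0.000,-0.035,0,0, -0.001,-0.040,0,0, -0.002,-0.045,0,0, -0.004,-0.049,0,0
```

Call:
play_rows(steps=[-0.002,-0.005,0,0,-0.004,-0.01,0,0,-0.007,-0.014,0,0,-0.01,-0.018,0,0,-0.013,-0.022,0,0,-0.016,-0.026,0,0,-0.02,-0.029,0,0,-0.023,-0.032,0,0,-0.027,-0.036,0,0,-0.032,-0.038,0,0])

```text
time: 4.55
tool_pos: [0.516, -0.1426, 0.2512]
tcp_rot: [0.0, -3.141, 0.001]
wrist_force: [-4.6, -0.6, 3.6]
width: -0.001
grip_force: 2.4
```

Run:
```python
from h import *
s=bot.read_camera("side")["pixels"]
cv2.imwrite("pics/crop2.png",cv2.resize(s[150:250,300:400],(400,400),interpolation=cv2.INTER_CUBIC))
```

```text
(no output)
```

View pics/crop2.png

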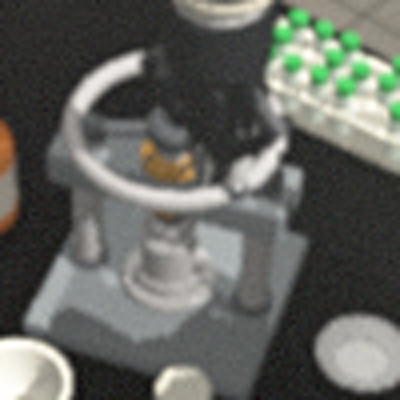

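The fingers are on the handle: it has moved to about (255,170) in the crop and is being pushed with about 5 N. I'll carry on round.

Call:
play_rows(steps=[-0.004,-0.003,0,0,-0.008,-0.005,0,0,-0.013,-0.007,0,0,-0.018,-0.009,0,0,-0.023,-0.01,0,0,-0.028,-0.011,0,0,-0.033,-0.012,0,0,-0.038,-0.012,0,0,-0.043,-0.012,0,0,-0.048,-0.012,-0.001,0])

```text
time: 5.85
tool_pos: [0.564, -0.1541, 0.2518]
tcp_rot: [0.0, -3.141, 0.0]
wrist_force: [-3.1, -1.4, -0.7]
width: -0.001
grip_force: 2.1
```

Call:
play_rows(steps=[-0.005,0.0,0,0,-0.01,0.001,0,0,-0.014,0.002,0,0,-0.019,0.004,0,0,-0.024,0.005,0,0,-0.029,0.007,0,0,-0.033,0.01,0,0,-0.037,0.012,0,0,-0.041,0.015,0,0,-0.045,0.018,0,0])

```text
time: 7.1
tool_pos: [0.6093, -0.136, 0.2524]
tcp_rot: [-0.0, 3.141, -0.001]
wrist_force: [-3.4, -2.7, -1.9]
width: -0.002
grip_force: 2.3
```

Call:
play_rows(steps=[-0.004,0.004,0,0,-0.008,0.007,0,0,-0.011,0.011,0,0,-0.014,0.015,0,0,-0.017,0.019,0,0,-0.019,0.023,0,0,-0.022,0.028,0,0,-0.024,0.033,0,0,-0.025,0.037,0,0,-0.027,0.042,-0.001,0])

```text
time: 8.35
tool_pos: [0.6359, -0.0937, 0.2531]
tcp_rot: [0.0, -3.141, 0.0]
wrist_force: [-1.3, -4.7, -2.6]
width: 0.001
grip_force: 2.2
```

Call:
play_rows(steps=[-0.001,0.005,0,0,-0.001,0.01,0,0,-0.002,0.015,0,0,-0.002,0.02,0,0,-0.002,0.025,0,0,-0.001,0.03,0,0,0,0.035,0,0,0.001,0.04,0,0,0.002,0.045,0,0,0.004,0.049,0,0])

```text
time: 9.6
tool_pos: [0.6322, -0.0446, 0.2535]
tcp_rot: [-0.0, 3.141, 0.0]
wrist_force: [2.2, -5.6, -0.4]
width: -0.0
grip_force: 2.3
```

Run:
```python
from h import *
s=bot.read_camera("side")["pixels"]
cv2.imwrite("pics/crop3.png",cv2.resize(s[140:240,300:400],(400,400),interpolation=cv2.INTER_CUBIC))
```

```text
(no output)
```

View pics/crop3.png

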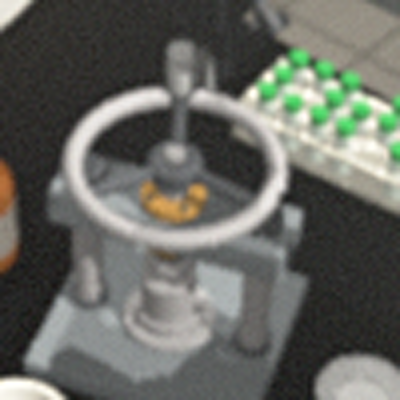

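The handle is now at the far side, about (180,60) in the crop, with the fingers behind it on the right. I'll continue.

Call:
play_rows(steps=[0.002,0.005,0,0,0.004,0.01,0,0,0.007,0.014,0,0,0.01,0.018,0,0,0.013,0.022,0,0,0.016,0.026,0,0,0.02,0.029,0,0,0.023,0.032,0,0,0.027,0.036,0,0,0.032,0.038,-0.001,0])

```text
time: 10.9
tool_pos: [0.5995, -0.0073, 0.2539]
tcp_rot: [0.001, -3.141, 0.002]
wrist_force: [3.4, -3.3, -2.6]
width: -0.002
grip_force: 2.7
```

Call:
play_rows(steps=[0.004,0.003,0,0,0.008,0.005,0,0,0.013,0.007,0,0,0.018,0.009,0,0,0.023,0.01,0,0,0.028,0.011,0,0,0.033,0.012,0,0,0.038,0.012,0,0,0.043,0.012,0,0,0.048,0.012,0,0])

```text
time: 12.15
tool_pos: [0.5518, 0.0049, 0.2544]
tcp_rot: [-0.0, 3.141, -0.0]
wrist_force: [4.8, 0.3, -0.5]
width: 0.0
grip_force: 2.4
```

Call:
play_rows(steps=[0.005,0,0,0,0.01,-0.001,0,0,0.014,-0.002,0,0,0.019,-0.004,0,0,0.024,-0.005,0,0,0.029,-0.007,0,0,0.033,-0.01,0,0,0.037,-0.012,0,0,0.041,-0.015,0,0,0.045,-0.018,-0.001,0])

```text
time: 13.4
tool_pos: [0.507, -0.0133, 0.2549]
tcp_rot: [-0.001, 3.141, -0.0]
wrist_force: [6.0, 2.2, -3.4]
width: 0.002
grip_force: 3.2
```

Call:
play_rows(steps=[0.004,-0.004,0,0,0.008,-0.007,0,0,0.011,-0.011,0,0,0.014,-0.015,0,0,0.017,-0.019,0,0,0.019,-0.023,0,0,0.022,-0.028,0,0,0.024,-0.033,0,0,0.025,-0.037,0,0,0.027,-0.042,0,0])

```text
time: 14.65
tool_pos: [0.4797, -0.0553, 0.2551]
tcp_rot: [0.0, -3.141, -0.0]
wrist_force: [1.0, 3.4, 0.4]
width: 0.0
grip_force: 2.3
```

Run:
```python
from h import *
s=bot.read_camera("side")["pixels"]
cv2.imwrite("pics/crop4.png",cv2.resize(s[140:240,300:400],(400,400),interpolation=cv2.INTER_CUBIC))
```

```text
(no output)
```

View pics/crop4.png

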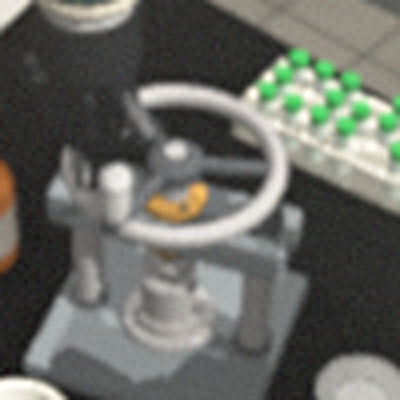

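The handle top is at crop (117,175), i.e. pixel (329.2,183.8). I'll work out how much of the turn is left.

Run:
```python
from h import *
s=bot.read_camera("side")
A=np.array([.559,-.075])
for p,z in(((329.25,183.5),.2685),((349.25,188.25),.264)):
    g=ray(s,p,z)[:2]-A; print(g,np.hypot(*g),np.degrees(np.arctan2(g[1],g[0])))
g=np.array([.480,-.055])-A;print(np.degrees(np.arctan2(g[1],g[0])))
```

```text
[-0.07847265 -0.01297331] 0.07953781046384616 -170.61261413588574
[-0.05018681 -0.06543958] 0.08246850979634363 -127.48525881924074
165.79323388223966
```

Call:
play_rows(steps=[0.001,-0.005,0,0,0.001,-0.01,0,0,0.002,-0.015,0,0,0.002,-0.02,0,0,0.002,-0.025,0,0,0.001,-0.03,0,0,0,-0.035,0,0,-0.001,-0.04,0,0,-0.002,-0.044,0,0,-0.003,-0.047,0,0])

```text
time: 16.0
tool_pos: [0.4829, -0.1026, 0.2553]
tcp_rot: [-0.0, -3.141, 0.001]
wrist_force: [-2.5, 2.1, 1.7]
width: 0.001
grip_force: 1.9
```

Run:
```python
from h import *
s=bot.read_camera("side")["pixels"]
cv2.imwrite("pics/crop5.png",cv2.resize(s[140:240,300:400],(400,400),interpolation=cv2.INTER_CUBIC))
```

```text
(no output)
```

View pics/crop5.png

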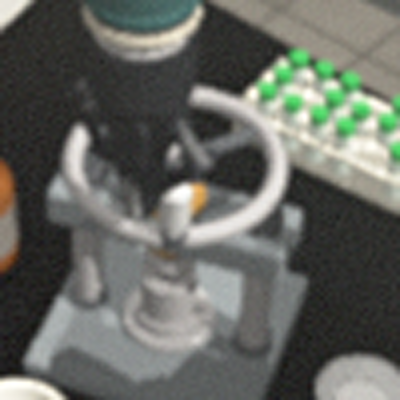

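The handle top is at crop (180,189), i.e. pixel (345,187). That is about 8° (10 mm) short of the start, so I'll push it the last bit, back off and rise.

Call:
play_rows(steps=[-0.001,-0.003,0,0,-0.002,-0.006,0,0,-0.003,-0.008,0,0,-0.004,-0.01,0,0,-0.004,-0.01,0,0,-0.002,-0.005,0,0,0,0.002,0,0,0.002,0.012,0,0,0.002,0.014,-0.02,0,0.002,0.014,-0.06,0])

```text
time: 17.3
tool_pos: [0.4796, -0.0868, 0.3137]
tcp_rot: [0.002, -3.137, -0.002]
wrist_force: [1.2, -0.6, 0.3]
width: 0.002
grip_force: 0.0
```

Call:
play_rows(steps=[0,0.02,-0.04,0,0,0.07,-0.05,0,0,0.12,-0.05,0,0,0.17,-0.05,0,0,0.22,-0.05,0,0,0.26,-0.05,0,0,0.27,-0.05,0,0,0.27,-0.05,0])

```text
time: 18.3
tool_pos: [0.4806, 0.1824, 0.3651]
tcp_rot: [0.003, -3.141, 0.001]
wrist_force: [-0.9, -0.5, -0.8]
width: 0.002
grip_force: 0.0
```

Run:
```python
from h import *
t=bot.read_camera("top")["pixels"];s=bot.read_camera("side")["pixels"]
a=t[135:235,290:390]; b=s[150:250,300:400]
cv2.imwrite("pics/crop6.png",np.hstack([cv2.resize(x,(400,400),interpolation=cv2.INTER_CUBIC) for x in(a,b)]))
```

```text
(no output)
```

View pics/crop6.png

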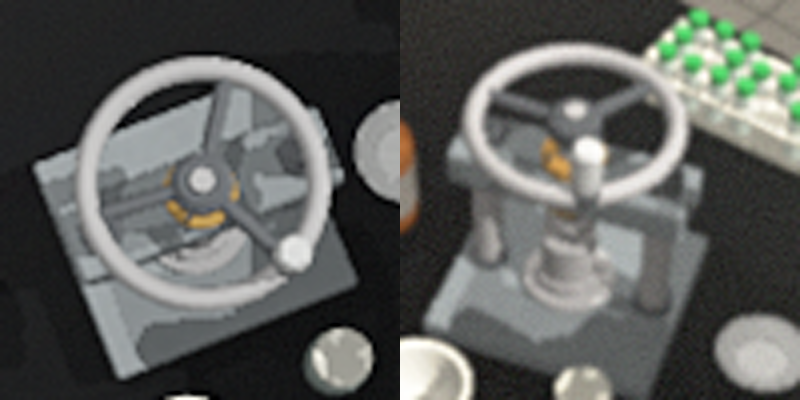

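The handle top is at crop (295,253), against (300,247) at the start. That is about 5 mm off level plus the 5 mm rise, well inside 20 mm, and the die, jar and dish look unmoved.

```bash
python3 -c "
from workcell import bot
print(bot.finish_job())"
```

```text
the job is handed in; nothing more can be done
None
```

The press is open by one anticlockwise turn: the handle rests about 7 mm from its start (limit 20 mm), the hand is clear, nothing near the press looks moved, and the job was handed in at about 18 s, with no verdict returned.

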